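Load the soft-close battery box

ROBOT

A 7-joint arm with a two-finger parallel gripper is mounted at the origin on a cart in front of the work surface, level with it; the furniture and walls round the work are solid. World frame = base frame: x ahead of the robot, y to its left, z up, the work surface at z = 0. Lengths are in mm, angles in rad, forces in N, time in s.
With the tool pointing down it reaches from about 400 to 875 mm from the base axis. Payload 19.3 kg.
Tool frame: the origin (TCP) lies at the very end of the fingers, on their centre line; the grasp point (between the pads) lies 19 mm behind it (grip_point_offset is the z of the grasp point in the tool frame, in mm); z points along the fingers, y is the line along which they close (so a half turn about z gives the same grasp; the last joint's range is limited). The gripper opens to 85 mm and grips with 20 to 120 N. Pads are 22 mm wide; open, the fingers measure 114 mm over their backs; the gripper's body (76 mm by 85 mm) begins 54 mm behind the grasp point. The pads swing forward as they close: fully open they stand 13 mm farther back than shut.
Start: joints at [-1.182, 0.521, -0.036, 1.599, 0.021, 1.021, -0.113], TCP at [276.812, 560.348, 231.291] pointing down, gripper open.
Joint ranges: [-2.91, 2.91], [-0.3, 2.13], [-1.5, 1.42], [0.17, 2.43], [-1.26, 4.41], [0.16, 1.93], [-2.52, 2.52]. Speed limits (rad/s): [1.89, 1.89, 2.39, 2.39, 3.01, 3.01, 3.01].

INTERFACE

Orientations are given as a 3x3 rotation matrix whose columns are the frame's x, y, z axes.
In Python, from workcell import movep, movel, goto_joints, open_gripper, clamp, wait, inverse_kinematics, read_state, camera, PlanningError, finish_job, grip_point_offset gives the robot as it stands. Calls block until the motion is done:
- movep(position, orientation): joint-space move of the TCP to a pose.
- movel(position, frame=None, max_speed=150, guard=None): straight line of the TCP; frame=None keeps the orientation; max_speed is the mean speed in mm/s. With guard (N) it stops when the force on the tool has changed by that much, and returns True; else False.
- goto_joints(angles): joint-space move.
- open_gripper() and clamp(): open the fingers fully, or close them until they stop; the grip force is fixed at half the most.
- wait(seconds).
- inverse_kinematics(position, orientation): joint angles nearest the present ones, or None.
- read_state(): the state.
- camera(name): name is "scene" or "side" or "wrist"; returns a dict with "image" (400x640x3 uint8, blue, green, red), "range_z" (400x640 float32, mm along the optical axis (not along the pixel's ray), 0 where there is no reading), "fx", "fy", "cx", "cy" (pixels), "cam_to_world" (4x4, takes a point from camera to world coordinates). Camera axes: x right, y up, looking along -z (the intrinsics and any distortion apply to the point x, -y, -z); pixel columns grow to the right and rows downward; lengths in mm; the calibration is good to about 2 mm. A picture is of the moment at which its call begins.
A pose or a line that the arm cannot do raises PlanningError and nothing moves.
- finish_job(): hands the job in; it is judged then, once.
The state is a dict: "time": time; "qpos": joint angles; "qvel": joint speeds; "joint_efforts": joint torques, N m; "eef_pos": TCP position; "tool_rot": TCP orientation; "ft_force": force on the tool from outside, world axes, zero at the start; "torque": the same for the moment, N m; "finger_gap": finger opening in mm; "gripper_force": force on a finger pad.
Only numpy, scipy, OpenCV 4.12 (cv2) and the standard library are available. Lean on these libraries where they do the work, as an engineer would, in place of code of your own. Each camera call takes 0.05 s, during which the arm holds its last target. There are 200 camera calls.

TASK

Load the grey battery box: raise its lid, which sinks shut by itself, and swing up the prop arm on the box's left side so that the lid stays propped on it. Lay every loose green cell from the bench flat in a groove of its own, all with the plus end (the one with the white ring and raised button) towards the plus mark at the groove's front end and the flat end towards the spring; then fold the prop arm right down again and see the lid gently and fully shut. Leave everything else on the bench where it is.

Things in the scene. Friction and masses are not known exactly. Their poses are not given: they have to be found in the camera images.
- battery_box: the battery box, fixed: an open grey tray 150 mm deep (its x) and 220 mm wide (its y), walls 5 mm thick and 50 mm high, floor 16 mm above the bench. Origin at bench height under its middle; x points from its front (pull bar) to its back (hinge), y to its left side (prop arm). Four grooves for cells lie along x, 46 mm apart; the rear third is a closed wiring deck
- box_lid (a joint): lid angle: 0 shut, 1.54 rad against its stop just short of upright. The hinge is damped (1.6 N m s/rad): let go, the lid sinks shut by itself, slowly at first: from the stop about 14 s to 1.42 rad, from 1.37 rad some 20 s to shut. Swinging it at 0.35 rad/s takes about 4 N at the pull bar
- lid_hinge (a point): point on the lid's hinge axis, mid-width, 52 mm above the bench; axes as the box, the hinge runs along y
- lid_pull (a point): middle of the lid's pull bar, a round rubber bar 10 mm thick along the box's y, 60 mm clear between its two arms, 185 mm from the hinge axis in the plane of the lid. Shut, it lies 38 mm in front of the box and 52 mm above the bench. It can turn between gripping fingers while the lid swings
- prop_arm (a joint): prop arm angle: 0 folded flat along the box's left wall, 0.70 rad up against its stop. Stays where it is left (1 N at the peg). Up, its tip holds a pin on the lid's left edge, with the lid at about 1.37 rad, and the lid presses it against its stop. The tip passes the pin freely only while the lid is beyond 1.42 rad; folding the loaded arm pushes the lid back that far (a few N), then it sinks
- prop_pivot (a point): point on the prop arm's pivot axis, outside the box's left wall near the front, 35 mm above the bench; axes as the box. The arm is a steel rod 8 mm thick, 143 mm long; folded it points along the box's x, and its tip swings up
- prop_peg (a point): middle of the grip of the prop arm's peg: a round rubber peg 10 mm thick, 42 mm long, sticking out sideways (box's y) from the arm 70 mm from the pivot axis; this point lies 30 mm farther out than the arm. Folded, it is 35 mm above the bench
- bay_1 (a point): centre of a cell that rests in groove 1 (1 is the rightmost seen from the robot), 25 mm above the bench; axes as the box: the cell lies along x, with a brass plate and a white plus mark on the groove's floor at the -x end (front), a coil spring at the +x end. The groove is 22.5 mm wide, 6 mm deep and 72 mm long
- bay_2 (a point): centre of a cell that rests in groove 2 (1 is the rightmost seen from the robot), 25 mm above the bench; axes as the box: the cell lies along x, with a brass plate and a white plus mark on the groove's floor at the -x end (front), a coil spring at the +x end. The groove is 22.5 mm wide, 6 mm deep and 72 mm long
- bay_3 (a point): centre of a cell that rests in groove 3 (1 is the rightmost seen from the robot), 25 mm above the bench; axes as the box: the cell lies along x, with a brass plate and a white plus mark on the groove's floor at the -x end (front), a coil spring at the +x end. The groove is 22.5 mm wide, 6 mm deep and 72 mm long
- bay_4 (a point): centre of a cell that rests in groove 4 (1 is the rightmost seen from the robot), 25 mm above the bench; axes as the box: the cell lies along x, with a brass plate and a white plus mark on the groove's floor at the -x end (front), a coil spring at the +x end. The groove is 22.5 mm wide, 6 mm deep and 72 mm long
- cell_a_mid (a point): centre of cell a, half-way up: a green lithium cell 18 mm thick and 65 mm long, lying on its side (it does not roll), 46 g. Its y axis points along it to the plus end (white ring, raised button); z is up. Three or four such cells are there; absent ones read None
- cell_a_plus (a point): middle of the plus end face of cell a
- cell_b_mid (a point): centre of cell b, half-way up: a green lithium cell 18 mm thick and 65 mm long, lying on its side (it does not roll), 46 g. Its y axis points along it to the plus end (white ring, raised button); z is up. Three or four such cells are there; absent ones read None
- cell_b_plus (a point): middle of the plus end face of cell b
- cell_c_mid (a point): centre of cell c, half-way up: a green lithium cell 18 mm thick and 65 mm long, lying on its side (it does not roll), 46 g. Its y axis points along it to the plus end (white ring, raised button); z is up. Three or four such cells are there; absent ones read None
- cell_c_plus (a point): middle of the plus end face of cell c
- cell_d_mid (a point): centre of cell d, half-way up: a green lithium cell 18 mm thick and 65 mm long, lying on its side (it does not roll), 46 g. Its y axis points along it to the plus end (white ring, raised button); z is up. Three or four such cells are there; absent ones read None
- cell_d_plus (a point): middle of the plus end face of cell d
- marker: marker pen, 136 mm long; a bystander, to be left where it is. Origin under its middle
- plug: small white nylon plug with short wires, 47 mm long, lying among the cells; a bystander, to be left where it is. Origin under its middle
- solder_reel: reel of solder wire, 54 mm across, 36 mm high; a bystander, to be left where it is. Origin under its middle

How it is judged (in metres and radians):
On the way, in this order (a step that is already met when the one before it is completed fails the run):
1. the lid is raised (value of joint box_lid above 1.42 rad), for 0.1 s.
2. the prop arm is up against its stop with the lid above it (value of joint prop_arm above 0.64 rad and value of joint box_lid above 1.33 rad), for 0.3 s.
3. every cell lies in a groove, plus end to the front, while the lid is propped (((horizontal distance between cell_a_mid and bay_1 below 0.008 m and z of cell_a_mid in the frame of bay_1 below 0.004 m and x of cell_a_plus in the frame of bay_1 below -0.022 m) or (horizontal distance between cell_a_mid and bay_2 below 0.008 m and z of cell_a_mid in the frame of bay_2 below 0.004 m and x of cell_a_plus in the frame of bay_2 below -0.022 m) or (horizontal distance between cell_a_mid and bay_3 below 0.008 m and z of cell_a_mid in the frame of bay_3 below 0.004 m and x of cell_a_plus in the frame of bay_3 below -0.022 m) or (horizontal distance between cell_a_mid and bay_4 below 0.008 m and z of cell_a_mid in the frame of bay_4 below 0.004 m and x of cell_a_plus in the frame of bay_4 below -0.022 m)) and ((horizontal distance between cell_b_mid and bay_1 below 0.008 m and z of cell_b_mid in the frame of bay_1 below 0.004 m and x of cell_b_plus in the frame of bay_1 below -0.022 m) or (horizontal distance between cell_b_mid and bay_2 below 0.008 m and z of cell_b_mid in the frame of bay_2 below 0.004 m and x of cell_b_plus in the frame of bay_2 below -0.022 m) or (horizontal distance between cell_b_mid and bay_3 below 0.008 m and z of cell_b_mid in the frame of bay_3 below 0.004 m and x of cell_b_plus in the frame of bay_3 below -0.022 m) or (horizontal distance between cell_b_mid and bay_4 below 0.008 m and z of cell_b_mid in the frame of bay_4 below 0.004 m and x of cell_b_plus in the frame of bay_4 below -0.022 m)) and ((horizontal distance between cell_c_mid and bay_1 below 0.008 m and z of cell_c_mid in the frame of bay_1 below 0.004 m and x of cell_c_plus in the frame of bay_1 below -0.022 m) or (horizontal distance between cell_c_mid and bay_2 below 0.008 m and z of cell_c_mid in the frame of bay_2 below 0.004 m and x of cell_c_plus in the frame of bay_2 below -0.022 m) or (horizontal distance between cell_c_mid and bay_3 below 0.008 m and z of cell_c_mid in the frame of bay_3 below 0.004 m and x of cell_c_plus in the frame of bay_3 below -0.022 m) or (horizontal distance between cell_c_mid and bay_4 below 0.008 m and z of cell_c_mid in the frame of bay_4 below 0.004 m and x of cell_c_plus in the frame of bay_4 below -0.022 m)) and ((horizontal distance between cell_d_mid and bay_1 below 0.008 m and z of cell_d_mid in the frame of bay_1 below 0.004 m and x of cell_d_plus in the frame of bay_1 below -0.022 m) or (horizontal distance between cell_d_mid and bay_2 below 0.008 m and z of cell_d_mid in the frame of bay_2 below 0.004 m and x of cell_d_plus in the frame of bay_2 below -0.022 m) or (horizontal distance between cell_d_mid and bay_3 below 0.008 m and z of cell_d_mid in the frame of bay_3 below 0.004 m and x of cell_d_plus in the frame of bay_3 below -0.022 m) or (horizontal distance between cell_d_mid and bay_4 below 0.008 m and z of cell_d_mid in the frame of bay_4 below 0.004 m and x of cell_d_plus in the frame of bay_4 below -0.022 m)) and value of joint prop_arm above 0.6 rad and value of joint box_lid above 1.3 rad), for 0.3 s.
4. the prop arm is folded down (value of joint prop_arm below 0.08 rad), for 0.2 s.
At the end, for the whole second after the job is handed in: The lid is fully shut (within 0.03 rad), the prop arm is folded down (within 0.08 rad), and every cell is at rest flat in a groove of its own, its centre within 8 mm of the groove's centre and its plus end to the front (((horizontal distance between cell_a_mid and bay_1 below 0.008 m and z of cell_a_mid in the frame of bay_1 below 0.004 m and x of cell_a_plus in the frame of bay_1 below -0.022 m) or (horizontal distance between cell_a_mid and bay_2 below 0.008 m and z of cell_a_mid in the frame of bay_2 below 0.004 m and x of cell_a_plus in the frame of bay_2 below -0.022 m) or (horizontal distance between cell_a_mid and bay_3 below 0.008 m and z of cell_a_mid in the frame of bay_3 below 0.004 m and x of cell_a_plus in the frame of bay_3 below -0.022 m) or (horizontal distance between cell_a_mid and bay_4 below 0.008 m and z of cell_a_mid in the frame of bay_4 below 0.004 m and x of cell_a_plus in the frame of bay_4 below -0.022 m)) and ((horizontal distance between cell_b_mid and bay_1 below 0.008 m and z of cell_b_mid in the frame of bay_1 below 0.004 m and x of cell_b_plus in the frame of bay_1 below -0.022 m) or (horizontal distance between cell_b_mid and bay_2 below 0.008 m and z of cell_b_mid in the frame of bay_2 below 0.004 m and x of cell_b_plus in the frame of bay_2 below -0.022 m) or (horizontal distance between cell_b_mid and bay_3 below 0.008 m and z of cell_b_mid in the frame of bay_3 below 0.004 m and x of cell_b_plus in the frame of bay_3 below -0.022 m) or (horizontal distance between cell_b_mid and bay_4 below 0.008 m and z of cell_b_mid in the frame of bay_4 below 0.004 m and x of cell_b_plus in the frame of bay_4 below -0.022 m)) and ((horizontal distance between cell_c_mid and bay_1 below 0.008 m and z of cell_c_mid in the frame of bay_1 below 0.004 m and x of cell_c_plus in the frame of bay_1 below -0.022 m) or (horizontal distance between cell_c_mid and bay_2 below 0.008 m and z of cell_c_mid in the frame of bay_2 below 0.004 m and x of cell_c_plus in the frame of bay_2 below -0.022 m) or (horizontal distance between cell_c_mid and bay_3 below 0.008 m and z of cell_c_mid in the frame of bay_3 below 0.004 m and x of cell_c_plus in the frame of bay_3 below -0.022 m) or (horizontal distance between cell_c_mid and bay_4 below 0.008 m and z of cell_c_mid in the frame of bay_4 below 0.004 m and x of cell_c_plus in the frame of bay_4 below -0.022 m)) and ((horizontal distance between cell_d_mid and bay_1 below 0.008 m and z of cell_d_mid in the frame of bay_1 below 0.004 m and x of cell_d_plus in the frame of bay_1 below -0.022 m) or (horizontal distance between cell_d_mid and bay_2 below 0.008 m and z of cell_d_mid in the frame of bay_2 below 0.004 m and x of cell_d_plus in the frame of bay_2 below -0.022 m) or (horizontal distance between cell_d_mid and bay_3 below 0.008 m and z of cell_d_mid in the frame of bay_3 below 0.004 m and x of cell_d_plus in the frame of bay_3 below -0.022 m) or (horizontal distance between cell_d_mid and bay_4 below 0.008 m and z of cell_d_mid in the frame of bay_4 below 0.004 m and x of cell_d_plus in the frame of bay_4 below -0.022 m)) and value of joint prop_arm below 0.08 rad and value of joint box_lid below 0.03 rad and linear speed of each of cell_a, cell_b, cell_c, cell_d below 0.02 m/s); the robot touches nothing.
It fails at once if the lid is slammed (faster than 1.5 rad/s) (velocity of joint box_lid below -1.5 rad/s).
It fails at once if a bystander is pushed more than 3 cm (distance of any of marker, plug, solder_reel from where it was at the start of the episode above 0.03 m).
Of cell_a, cell_b, cell_c, cell_d only 3 to 4 are there at a start; the rules pass over those that are not, and their reading is None.
At some moment in a run one of cell_a, cell_b, cell_c, cell_d may be knocked a few centimetres aside while the robot is not near it.
Once in a run the grip may slacken for a moment while it holds something.
It also fails if it takes over 210 s, if anything falls off the work surface, if the arm or the gripper's body presses on something with over 40 N, if the wrist force passes 120 N, or if a joint passes its speed limit or range.

## Working session

There is one attempt and no reset: what is moved stays moved. The work goes in short steps, each a Python script; the robot and the scene stay as the last script left them, time stands still between calls to the robot, and variables do not carry over. Pictures are saved under pics/ and viewed, at most 14 in all, crops included, and the job is handed in when it is done.

```bash
ls; mkdir -p pics; python3 - <<'E'
from workcell import *
import cv2,numpy as np
for n in ("scene","side"):
    c=camera(n); cv2.imwrite(f"pics/{n}0.png",c["image"]); np.savez(f"{n}0.npz",**c)
    print(n,c["fx"],c["fy"],c["cx"],c["cy"],[k for k in c]); print(np.round(c["cam_to_world"],3))
s=read_state();print(s["time"],np.round(s["tool_rot"],3),s["finger_gap"],grip_point_offset)
E
```

```text
pics
scene 409.31233986462547 409.31233986462547 313.1380773249051 200.8904782609622 ['image', 'range_z', 'fx', 'fy', 'cx', 'cy', 'cam_to_world']
[[-6.89000e-01  3.81000e-01 -6.16000e-01 -2.60148e+02]
 [-7.25000e-01 -3.72000e-01  5.80000e-01  7.26562e+02]
 [-8.00000e-03  8.46000e-01  5.32000e-01  7.37080e+02]
 [ 0.00000e+00  0.00000e+00  0.00000e+00  1.00000e+00]]
side 415.75113406691173 415.75113406691173 327.6613989865886 200.335883845461 ['image', 'range_z', 'fx', 'fy', 'cx', 'cy', 'cam_to_world']
[[ 1.00000e+00 -3.00000e-03  2.40000e-02  5.17182e+02]
 [ 2.10000e-02  6.24000e-01 -7.81000e-01 -8.96547e+02]
 [-1.20000e-02  7.81000e-01  6.24000e-01  7.79126e+02]
 [ 0.00000e+00  0.00000e+00  0.00000e+00  1.00000e+00]]
0.1 [[-0.897  0.443 -0.   ]
 [ 0.443  0.897 -0.001]
 [-0.    -0.001 -1.   ]] 85.49449794762272 -18.700000000000003
```

View pics/scene0.png

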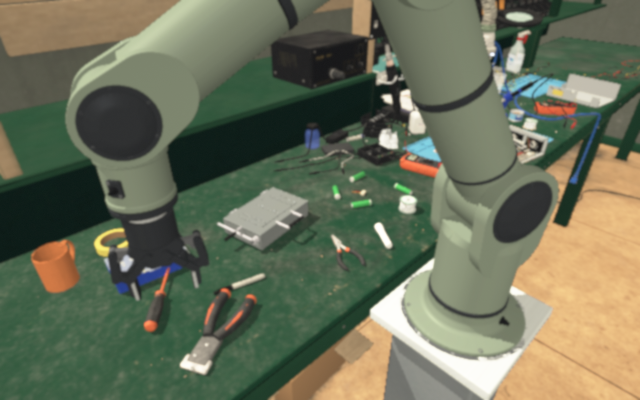

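View pics/side0.png

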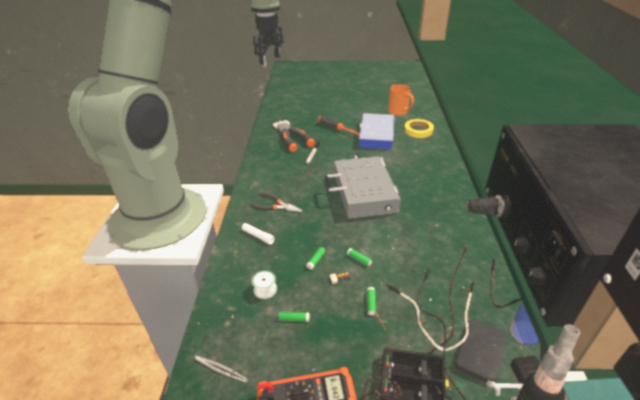

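The scene view shows the shut box at about (265,218) with its bar to the front, and four green cells at (336,192), (358,177), (402,188) and (361,203). The side view shows the same cells at (316,258), (359,257), (371,301) and (294,317), the box at (364,187), the plug at (340,278), the reel at (263,284) and the marker at (257,233).

```bash
cat > h.py <<'E'
from workcell import *
import numpy as np, cv2
DOWN=lambda a: np.array([[np.cos(a),np.sin(a),0],[np.sin(a),-np.cos(a),0],[0,0,-1.]])  # tool x at angle a; y = a-90deg
def ray(c,u,v):
    T=c["cam_to_world"]; d=T[:3,:3]@np.array([(u-c["cx"])/c["fx"],-(v-c["cy"])/c["fy"],-1.]); return T[:3,3],d
def plane(c,u,v,z):
    o,d=ray(c,u,v); return o+d*(z-o[2])/d[2]
def tri(c1,p1,c2,p2):
    o1,d1=ray(c1,*p1);o2,d2=ray(c2,*p2)
    A=np.stack([d1,-d2],1); t=np.linalg.lstsq(A,o2-o1,rcond=None)[0]
    a=o1+d1*t[0];b=o2+d2*t[1]; return (a+b)/2,np.linalg.norm(a-b)
def cloud(c):
    v,u=np.mgrid[:400,:640]; z=c["range_z"]
    p=np.stack([(u-c["cx"])/c["fx"]*z,-(v-c["cy"])/c["fy"]*z,-z],-1)
    T=c["cam_to_world"]; w=p@T[:3,:3].T+T[:3,3]; w[z==0]=np.nan; return w
def proj(c,P):
    T=c["cam_to_world"]; q=T[:3,:3].T@(np.asarray(P,float)-T[:3,3])
    return np.array([c["cx"]-c["fx"]*q[0]/q[2], c["cy"]+c["fy"]*q[1]/q[2]])
def greens(c,amin=20):
    """contours of bright green blobs: list of (mask area, centroid, end1, end2 px)"""
    h=cv2.cvtColor(c["image"],cv2.COLOR_BGR2HSV)
    m=cv2.inRange(h,(50,140,100),(75,255,255))
    m=cv2.morphologyEx(m,cv2.MORPH_CLOSE,np.ones((3,3)))
    n,l,s,ce=cv2.connectedComponentsWithStats(m)
    return [(s[i,4],ce[i],(l==i)) for i in range(1,n) if s[i,4]>=amin]
def st(): 
    s=read_state(); return round(s["time"],2),np.round(s["eef_pos"],1),np.round(s["ft_force"],1),round(s["finger_gap"],1)
E
python3 - <<'E'
from h import *
S=dict(np.load("scene0.npz"));D=dict(np.load("side0.npz"))
for n,c in(("scene",S),("side",D)):
    w=cloud(c)
    for a,ce,m in greens(c):
        P=np.nanmedian(w[m],0); print(n,a,np.round(ce,1),"plane",np.round(plane(c,*ce,9)[:2]),"cloud",np.round(P))
w=cloud(D)
for u,v in [(336,177),(335,187),(397,200),(398,212),(345,217),(383,158),(336,162),(365,185),(340,278),(263,284),(257,233),(380,157)]:
    print((u,v),np.round(w[v,u]))
print(np.isfinite(w[...,0]).mean())
E
```

```text
side 70 [317.8 255. ] plane [ 467. -157.] cloud [ 468. -164.   17.]
side 48 [360.8 257.1] plane [ 576. -163.] cloud [ 576. -173.   18.]
side 90 [371.5 300.4] plane [ 595. -298.] cloud [ 594. -305.   18.]
side 115 [292.1 315.8] plane [ 418. -341.] cloud [ 418. -347.   17.]
(336, 177) [512. 176.  16.]
(335, 187) [509. 143.   1.]
(397, 200) [684.  21.  47.]
(398, 212) [691.  19.   5.]
(345, 217) [538.  -0.   2.]
(383, 158) [673. 313.  -1.]
(336, 162) [512. 203.  55.]
(365, 185) [597.  79.  57.]
(340, 278) [ 524. -227.    3.]
(263, 284) [ 347. -276.   37.]
(257, 233) [302. -87.  19.]
(380, 157) [663. 321.  -2.]
0.9960859375
```

```bash
python3 - <<'E'
from h import *
R=DOWN(0); 
for a in (0,np.pi/2,np.pi,-np.pi/2):
    print(a,[inverse_kinematics(p,DOWN(a)) is not None for p in ([560,90,380],[520,-240,380],[480,-240,300],[560,90,300])])
t=0
def tilt(t): # tool points forward-down
    z=np.array([np.sin(t),0,-np.cos(t)]); y=np.array([np.cos(t),0,np.sin(t)]); return np.stack([np.cross(y,z),y,z],1)
for t in(0,.3,.6,.8):
    for s in (1,-1):
        Rt=tilt(t)@np.diag([s,s,1]); print(t,s,[None if (q:=inverse_kinematics(p,Rt)) is None else np.round(q,2) for p in ([495,90,40],[640,90,220],[615,235,20])])
E
```

```text
0 [True, True, True, True]
1.5707963267948966 [True, True, True, True]
3.141592653589793 [True, True, True, True]
-1.5707963267948966 [True, True, True, True]
0 1 [array([-0.47,  0.66,  0.24,  2.06, -0.33,  0.46,  0.01]), array([-0.48,  0.6 ,  0.39,  1.57, -0.25,  1.03, -0.02]), array([-0.56,  0.85,  0.16,  1.64, -0.2 ,  0.67, -0.3 ])]
0 -1 [array([-0.01,  0.66, -0.38,  2.04,  0.47,  0.53,  2.41]), array([ 0.47,  0.89, -1.28,  1.51,  0.86,  1.38,  2.27]), array([-0.18,  0.87, -0.44,  1.61,  0.48,  0.77,  2.31])]
0.3 1 [array([ 0.43,  0.85, -1.07,  2.25,  1.58,  0.81, -1.75]), array([-0.62,  0.48,  0.49,  1.84, -0.28,  0.59, -0.01]), array([-0.7 ,  0.79,  0.25,  1.89, -0.09,  0.22, -0.46])]
0.3 -1 [array([ 0.15,  0.67, -0.66,  2.26,  1.56,  0.49,  1.32]), array([ 0.55,  0.76, -1.27,  1.79,  1.06,  1.05,  2.07]), array([-0.41,  0.76, -0.17,  1.88,  0.85,  0.35,  1.84])]
0.6 1 [None, array([-0.3 ,  0.37, -0.03,  2.08,  1.03,  0.22, -1.28]), array([ 0.13,  1.09, -1.07,  2.05,  1.96,  1.13, -2.05])]
0.6 -1 [None, array([-0.31,  0.37, -0.02,  2.08,  1.02,  0.22,  1.87]), array([-0.32,  0.81, -0.4 ,  2.07,  1.98,  0.63,  0.72])]
0.8 1 [None, array([ 0.58,  0.71, -1.27,  2.19,  1.9 ,  0.92, -1.88]), array([ 0.1 ,  1.18, -1.08,  2.15,  2.24,  1.37, -2.24])]
0.8 -1 [None, array([-0.23,  0.39, -0.16,  2.22,  2.2 ,  0.39,  0.68]), array([-0.6 ,  0.85, -0.11,  2.18,  2.34,  0.77,  0.19])]
```

```bash
python3 - <<'E'
from h import *
def go(p,a):
    for b in (a,a+np.pi):
        try: movep(p,DOWN(b)); return b
        except PlanningError as e: print(e)
for i,p in enumerate(([520,110,400],[560,60,400],[470,-200,400],[520,-280,400])):
    try:
        go(p,np.pi/2)
        c=camera("wrist"); np.savez(f"w{i}.npz",**c); cv2.imwrite(f"pics/w{i}.png",c["image"]); print(st(),np.round(c["cam_to_world"],2).tolist(),c["fx"])
    except Exception as e: print(p,e)
E
python3 -c "
import cv2,numpy as np
I=[cv2.resize(cv2.imread(f'pics/w{i}.png'),(400,250)) for i in range(4)]
cv2.imwrite('pics/wall.png',np.vstack([np.hstack(I[:2]),np.hstack(I[2:])]))"
```

```text
(2.1, array([519.8, 111.1, 399.6]), array([ 1. , -0.5,  0.6]), 85.3) [[1.0, -0.0, 0.0, 519.36], [0.0, 0.95, 0.32, 192.65], [-0.0, -0.32, 0.95, 541.86], [0.0, 0.0, 0.0, 1.0]] 327.6539183052219
(2.52, array([560. ,  60.5, 399.5]), array([-0.7,  0.7,  0.7]), 85.5) [[1.0, 0.0, 0.0, 560.21], [-0.0, 0.95, 0.32, 140.98], [-0.0, -0.32, 0.95, 541.73], [0.0, 0.0, 0.0, 1.0]] 327.6539183052219
(3.63, array([ 470.9, -198.3,  399.8]), array([ 0.3,  0. , -0.9]), 85.1) [[1.0, -0.0, -0.0, 470.29], [0.0, 0.95, 0.32, -117.1], [-0.0, -0.32, 0.95, 542.32], [0.0, 0.0, 0.0, 1.0]] 327.6539183052219
(4.15, array([ 520.4, -279.1,  399.5]), array([-0.4,  0.3,  1.6]), 85.4) [[1.0, 0.0, 0.0, 520.48], [-0.0, 0.95, 0.32, -198.35], [-0.0, -0.32, 0.95, 541.4], [0.0, 0.0, 0.0, 1.0]] 327.6539183052219
```

View pics/wall.png

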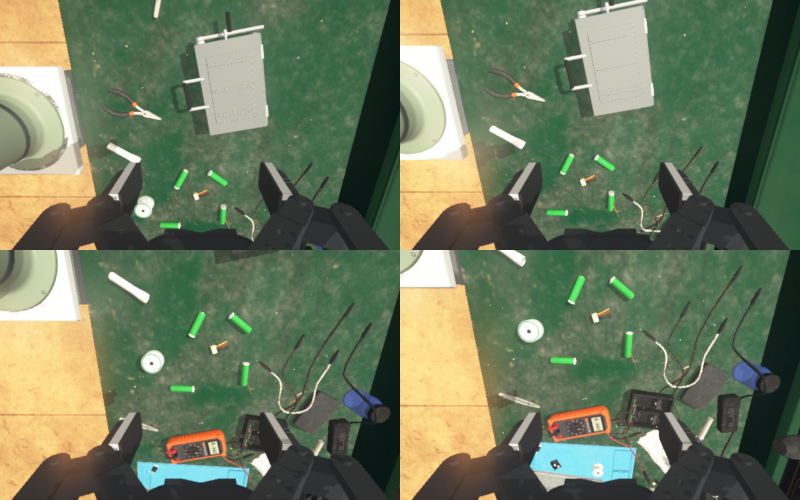

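The lower two wrist views show the four cells, plug and reel. The upper two show the shut box with its bar on the robot side, the prop rod at its left edge (w0 about (365,52)) and a black peg at about (365,35). Next I crop closer.

```bash
python3 - <<'E'
import cv2,numpy as np
a=cv2.imread('pics/w0.png')[10:230,260:460]; b=cv2.imread('pics/w3.png')[30:190,170:400]
cv2.imwrite('pics/c0.png',cv2.resize(a,None,fx=2.6,fy=2.6,interpolation=2)); 
a=cv2.resize(a,(500,550),interpolation=2)
b=cv2.resize(b,None,fx=3,fy=3,interpolation=2);cv2.imwrite('pics/c3.png',b)
E
python3 - <<'E'
from h import *
C=[dict(np.load(f"w{i}.npz")) for i in range(4)]
def cells(c):
    out=[]
    h=cv2.cvtColor(c["image"],cv2.COLOR_BGR2HSV)
    white=cv2.inRange(h,(0,0,150),(180,70,255))
    for a,ce,m in greens(c,60):
        pts=np.argwhere(m)[:,::-1].astype(np.float32)
        (cx,cy),(w,hh),ang=cv2.minAreaRect(pts)
        b=cv2.boxPoints(((cx,cy),(w,hh),ang)); 
        e=[b[1]-b[0],b[2]-b[1]]; L=max(e,key=np.linalg.norm); u=L/np.linalg.norm(L); half=np.linalg.norm(L)/2
        sc=[]
        for s in(1,-1):
            q=np.array([cx,cy])+s*u*(half+3); yy,xx=np.mgrid[:400,:640]
            sc.append(white[(xx-q[0])**2+(yy-q[1])**2<16].sum()/255)
        out.append((np.array([cx,cy]),u,half,sc,a))
    return out
for i in(2,3):
    for o in cells(C[i]): print(i,np.round(o[0],1),np.round(o[1],2),round(o[2],1),o[3],o[4],np.round(plane(C[i],*o[0],9),1))
E
```

```text
2 [315.3 117.9] [ 0.45 -0.89] 18.6 [np.float64(9.0), np.float64(27.0)] 411 [ 462.5 -166.5    9. ]
2 [385.7 118.2] [0.76 0.65] 18.0 [np.float64(0.0), np.float64(34.0)] 400 [ 574.4 -166.9    9. ]
2 [391.  200.7] [ 0.12 -0.99] 16.3 [np.float64(40.0), np.float64(0.0)] 309 [ 592.6 -306.1    9. ]
2 [290.  221.5] [1. 0.] 16.0 [np.float64(29.0), np.float64(0.0)] 303 [ 417.1 -345.1    9. ]
3 [282.6  62. ] [ 0.41 -0.91] 20.1 [np.float64(6.0), np.float64(31.0)] 491 [ 462.8 -165.6    9. ]
3 [355.8  61.9] [0.76 0.65] 19.5 [np.float64(2.0), np.float64(36.0)] 461 [ 573.2 -165.6    9. ]
3 [365. 153.] [ 0.07 -1.  ] 17.3 [np.float64(38.0), np.float64(0.0)] 357 [ 592.9 -304.3    9. ]
3 [259.  176.6] [1.   0.04] 17.1 [np.float64(37.0), np.float64(0.0)] 328 [ 416.4 -344.3    9. ]
```

View pics/c0.png

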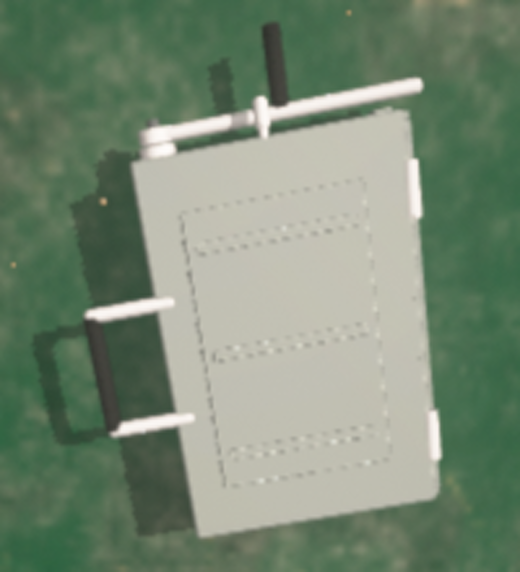

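View pics/c3.png

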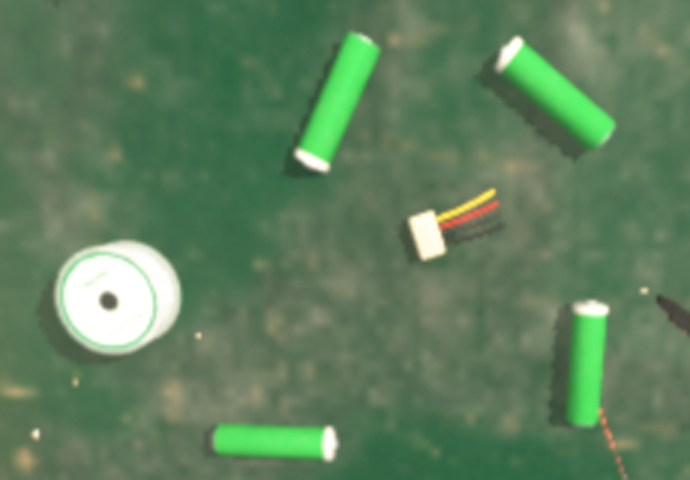

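The close crop of the box shows lid corners at (134,163), (200,537), (437,497) and (408,110), the bar from (92,315) to (112,432), the peg from (270,25) to (280,103) and the prop pivot at (155,140). In the cell crop every cell has one broad white end: lower-left for A, upper-left for B, top for the right-hand cell and right for the bottom one.

```bash
python3 - <<'E'
from h import *
C=[dict(np.load(f"w{i}.npz")) for i in range(4)]
def match(i,j,p,r=9,z=40):
    p=np.array(p); P=plane(C[i],*p,z); q=proj(C[j],P)
    g=[cv2.resize(C[k]["image"],None,fx=4,fy=4,interpolation=cv2.INTER_CUBIC) for k in(i,j)]
    a=np.round(p*4+1.5).astype(int);b=np.round(q*4+1.5).astype(int);R=r*4;S=R+48
    T=g[0][a[1]-R:a[1]+R,a[0]-R:a[0]+R];W=g[1][max(b[1]-S,0):b[1]+S,b[0]-S:b[0]+S]
    m=cv2.matchTemplate(W,T,cv2.TM_CCOEFF_NORMED); _,v,_,l=cv2.minMaxLoc(m)
    q=(np.array(l)+[b[0]-S,max(b[1]-S,0)]+R-a+p*4)/4
    X,e=tri(C[i],p,C[j],q); return X,e,v
for n,(x,y) in dict(FL=(134,163),FR=(200,537),BR=(437,497),BL=(408,110),bar1=(92,315),bar2=(112,432),pegout=(272,30),pegin=(280,103),pivot=(155,140),rodtip=(418,86)).items():
    X,e,v=match(0,1,(x/2.6+260-.3,y/2.6+10-.3)); print(n,np.round(X,1),round(e,1),round(v,2))
for n,p in dict(A=(315.3,117.9),B=(385.7,118.2),C=(391,200.7),D=(290,221.5)).items():
    X,e,v=match(2,3,p,12,9); print(n,np.round(X,1),round(e,1),round(v,2))
w=cloud(C[0]); print("lid z",np.nanmedian(w[110:180,340:400,2]))
E
```

```text
FL [506.5 209.4  52.1] 0.5 0.98
FR [545.3  -6.5  55.3] 0.1 0.98
BR [689.3  19.   53.2] 0.0 0.99
BL [653.4 236.3  44.7] 0.3 0.99
bar1 [482.2 128.8  55.7] 0.3 0.99
bar2 [492.3  60.7  56.8] 0.1 0.98
pegout [534.5 177.3 615.1] 48.1 0.51
pegin [585.1 239.9  35.6] 1.6 0.89
pivot [517.8 221.3  44.1] 0.4 0.98
rodtip [665.8 247.7  -2.4] 14.0 0.54
A [ 462.2 -166.6    9.1] 0.6 0.98
B [ 575.7 -167.     4.8] 0.9 0.99
C [ 592.4 -305.7   10. ] 0.0 0.99
D [ 417.8 -343.    13.5] 0.5 0.99
lid z 56.32603704066611
```

```bash
cat >> h.py <<'E'
YAW=0.179; BX=np.array([np.cos(YAW),np.sin(YAW),0]); BY=np.array([-np.sin(YAW),np.cos(YAW),0]); BZ=np.array([0,0,1.])
BC=np.array([598.6,114.6,0]); RB=np.stack([BX,BY,BZ],1)
box=lambda x,y,z: BC+RB@np.array([x,y,z])
def lean(t,s=0,flip=1):
    """tool down, pointing forward (box x) by t, pointing to the right (-box y) by s; fingers close in box x"""
    z=np.array([np.sin(t),-np.sin(s)*np.cos(t),-np.cos(s)*np.cos(t)]); y=np.array([1,0,0])-z[0]*z; y/=np.linalg.norm(y)
    return RB@np.stack([np.cross(y,z),y,z],1)@np.diag([flip,flip,1.])
H=BC+72*BX+53*BZ
bar=lambda th: H-185*np.cos(th)*BX+185*np.sin(th)*BZ
tcp=lambda P,R,d: P+d*R[:,2]
PIV=box(-60.5,150,35)
peg=lambda a: PIV+70*np.cos(a)*BX+70*np.sin(a)*BZ
E
python3 - <<'E'
from h import *
c=dict(np.load("w0.npz"))
for n,P in dict(peg=peg(0),pegend=box(9.5,171,35),bar=bar(0),hinge=H).items(): print(n,np.round((proj(c,P)-[260,10]+.3)*2.6))
f=lambda p,R: None if (q:=inverse_kinematics(p,R)) is None else np.round(q,2)
for fl in(1,-1):
  for t in(.3,.35,.4,.45,.5):
    R=lean(t,0,fl); print(fl,t,[f(tcp(bar(th),R,15),R) is not None for th in (0,.3,.6,.9,1.2,1.5)],f(tcp(bar(0),R,15),R),f(tcp(bar(0),R,-60),R) is not None)
  for s in(0,.3,.5):
   for t in (0,.2):
    R=lean(t,s,fl); print(fl,"peg",s,t,f(tcp(peg(0),R,14),R),f(tcp(peg(.7),R,14),R),f(tcp(peg(0),R,-80),R) is not None)
E
```

```text
peg [274.  55.]
pegend [268.  12.]
bar [103. 374.]
hinge [422. 317.]
1 0.3 [True, True, True, True, True, True] [ 0.57  1.01 -1.28  2.26  1.61  0.97 -1.53] True
1 0.35 [True, True, True, True, True, True] [ 0.57  1.01 -1.28  2.29  1.7   0.98 -1.61] True
1 0.4 [True, True, True, True, True, True] [ 0.57  1.02 -1.28  2.33  1.79  0.99 -1.68] True
1 0.45 [True, True, True, True, True, True] [ 0.57  1.03 -1.28  2.37  1.88  1.02 -1.76] False
1 0.5 [True, True, True, True, True, True] [ 0.57  1.05 -1.28  2.4   1.97  1.06 -1.82] False
1 peg 0 0 [-0.82  0.88  0.48  1.71 -0.59  0.7   0.14] [-0.85  0.79  0.49  1.74 -0.52  0.74  0.09] True
1 peg 0 0.2 [-0.86  0.82  0.45  1.87 -0.7   0.39  0.24] [-0.88  0.72  0.45  1.91 -0.56  0.43  0.11] True
1 peg 0.3 0 [-0.97  0.95  0.52  1.63 -0.21  0.78 -0.28] [-0.97  0.85  0.5   1.66 -0.14  0.82 -0.33] True
1 peg 0.3 0.2 [-1.03  0.9   0.52  1.79 -0.08  0.49 -0.42] [-1.02  0.79  0.47  1.83  0.06  0.55 -0.53] True
1 peg 0.5 0 [-0.99  0.99  0.45  1.55  0.08  0.9  -0.56] [-0.98  0.89  0.4   1.59  0.15  0.95 -0.61] True
1 peg 0.5 0.2 [-1.1   0.96  0.51  1.72  0.
[... 471 characters left out ...]
 True, True] [ 0.57  1.05 -1.28  2.4   1.97  1.06  1.32] False
-1 peg 0 0 [ 0.02  0.98 -0.87  1.66  0.89  0.95  2.13] [ 0.02  0.88 -0.87  1.69  0.8   0.96  2.16] True
-1 peg 0 0.2 [-1.11  1.    0.87  1.89 -1.25  0.66 -2.46] [-1.17  0.94  0.96  1.92 -1.19  0.71 -2.51] True
-1 peg 0.3 0 [-0.25  0.95 -0.66  1.58  0.89  1.13  2.04] [-0.25  0.87 -0.66  1.62  0.83  1.14  2.06] True
-1 peg 0.3 0.2 [-0.39  0.85 -0.45  1.76  1.01  0.86  1.87] [-0.4   0.76 -0.45  1.79  0.93  0.88  1.92] True
-1 peg 0.5 0 [-0.34  1.02 -0.66  1.51  0.98  1.33  1.96] [-0.34  0.93 -0.66  1.55  0.92  1.35  1.97] True
-1 peg 0.5 0.2 [-0.61  0.88 -0.24  1.69  0.92  0.96  1.9 ] [-0.49  0.82 -0.45  1.73  0.99  1.1   1.86] True
```

```bash
python3 - <<'E'
from h import *
R=lean(.4); 
movep(tcp(bar(0),R,-60),R); print(st())
print(movel(tcp(bar(0),R,12),R,100,guard=10),st())
clamp(); g=st(); print(g)
if 5<g[3]<16:
    try:
        for th in np.arange(.2,1.01,.2):
            P=tcp(bar(th),R,12); movel(P,R,70); 
        print(st())
        c=camera("side");cv2.imwrite("pics/s1.png",c["image"][80:260,220:520])
    except PlanningError as e: print(e,th)
E
```

```text
(6.31, array([464.7,  90. , 108.3]), array([-0.2,  1.2, -0.5]), 85.1)
False (7.17, array([491.9,  95.3,  42.3]), array([0.2, 0.1, 0.5]), 85.7)
(7.88, array([492.2,  95.3,  42.2]), array([-0.9, -1.9,  6. ]), 7.3)
(11.25, array([575.9, 110.7, 197.9]), array([-4.4, -0.6,  6.8]), 7.1)
```

View pics/s1.png

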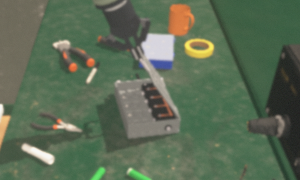

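The lid is up about 1 rad in the fingers, and the grooves are visible. I carry on to the top and then to the prop arm.

```bash
python3 - <<'E'
from h import *
R=lean(.4)
for th in (1.2,1.4,1.52):
    print(th,movel(tcp(bar(th),R,12),R,70,guard=25),st())
if st()[3]>5:
    open_gripper(); P=np.array(read_state()["eef_pos"]); 
    movel(P-90*R[:,2]+np.array([0,0,0]),None,150); print(st())
    Q=lean(.2,.3)
    G=peg(0)-3*BY
    movep(tcp(G,Q,-170),Q); movel(tcp(G,Q,-60),Q,250); print(st())
    print(movel(tcp(G,Q,11),Q,120,guard=8),st())
    clamp(); print(st())
    c=camera("side");cv2.imwrite("pics/s2.png",cv2.resize(c["image"][80:260,220:520],None,fx=2,fy=2))
E
```

```text
1.2 True (11.58, array([582.7, 112. , 202.1]), array([-8.2, -5.1, 14.9]), 7.6)
1.4 True (11.89, array([585.9, 112.6, 203.9]), array([-10.6,  -5.2,  16.8]), 7.3)
1.52 True (12.21, array([588.6, 113.1, 205.4]), array([-10. ,  -5.7,  17.9]), 7.4)
(13.69, array([553.6, 106.3, 287. ]), array([-0.4, -0.9, -0.2]), 85.4)
(15.64, array([567. , 276.3,  92.2]), array([0.7, 0.4, 0.6]), 85.6)
False (16.38, array([584.4, 258.8,  25.1]), array([0.5, 0.2, 0.7]), 85.8)
(17.08, array([585. , 258.5,  25. ]), array([4.8, 2.2, 2.6]), 7.7)
```

View pics/s2.png

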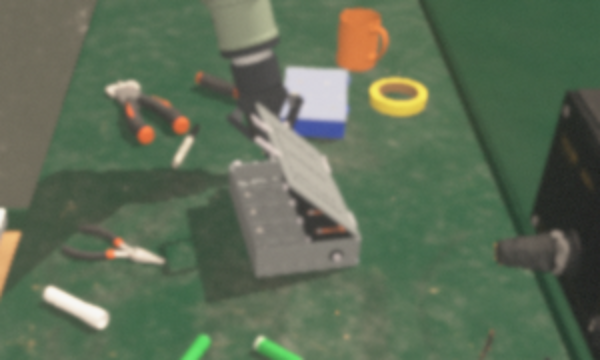

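The fingers are on the peg, but the guard tripped early and let go of the lid, which has sunk back to half open. I'll free the peg, let the lid close and lift it again, with a looser guard and a correction for radial force.

```bash
python3 - <<'E'
from h import *
Q=lean(.2,.3); open_gripper(); P=np.array(read_state()["eef_pos"]); movel(P-100*Q[:,2],None,200)
R=lean(.4)
movep(tcp(bar(0),R,-170)+100*BZ,R); 
movep(tcp(bar(0),R,-60)-60*BX,R); print(st())
for i in range(12):
    wait(1.5); c=camera("side"); w=cloud(c)
    # points of the lid: above 60 mm within the box footprint
    q=(w-BC)@RB; m=(abs(q[...,0])<110)&(abs(q[...,1])<105)&(q[...,2]>64)&(q[...,2]<300)
    n=m.sum(); print(st()[0],n,round(np.nanpercentile(q[m][:,2],98),0) if n else 0)
    if n<25: break
cv2.imwrite("pics/s3.png",cv2.resize(c["image"][80:260,220:520],None,fx=2,fy=2))
E
```

```text
Traceback (most recent call last):
workcell.PlanningError: the arm cannot take that pose within its joint ranges
```

```bash
python3 - <<'E'
from h import *
R=lean(.2)
for b in (np.array([0,0,230.]),np.array([0,0,260.])):
    try: movep(bar(0)-20*BX+b,R); break
    except PlanningError as e: print(e)
print(st())
for i in range(12):
    wait(1.); c=camera("side"); w=cloud(c)
    q=(w-BC)@RB; m=(q[...,0]>-75)&(q[...,0]<110)&(abs(q[...,1])<105)&(q[...,2]>66)&(q[...,2]<130)
    n=m.sum(); print(st()[0],n,round(np.nanpercentile(q[m][:,2],98),0) if n else 0)
    if n<25: break
cv2.imwrite("pics/s3.png",cv2.resize(c["image"][80:260,220:520],None,fx=2,fy=2))
E
```

```text
(20.36, array([467.8,  91.6, 281.6]), array([ 0.1,  0.7, -0.3]), 85.4)
21.41 1402 111.0
22.46 1419 96.0
23.51 1211 80.0
24.56 10 67.0
```

View pics/s3.png

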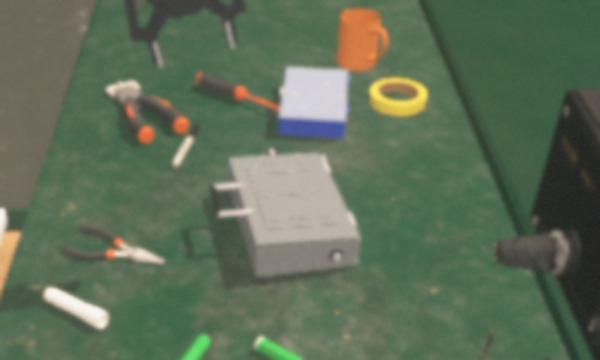

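The lid is all but shut again, so I lift it with force correction.

```bash
python3 - <<'E'
from h import *
R=lean(.4)
movep(tcp(bar(0),R,-60),R); wait(.5)
movel(tcp(bar(0),R,12),R,100); clamp(); print(st())
off=np.zeros(3)
for th in np.arange(.15,1.53,.1365):
    g=movel(tcp(bar(th),R,12)+off,R,65,guard=60)
    f=np.array(read_state()["ft_force"]); r=-np.cos(th)*BX+np.sin(th)*BZ
    fr=f@r; ft=f@(np.sin(th)*BX+np.cos(th)*BZ)
    off=off+r*np.clip(fr*.12,-2,2)
    print(round(th,2),g,"fr",round(fr,1),"ft",round(ft,1),"off",np.round(off,1),st()[3])
    if g: break
print(st())
E
```

```text
(28.15, array([492.1,  95.4,  42.1]), array([-1. ,  0.3,  5.5]), 7.5)
0.15 False fr 2.9 ft -1.0 off [-0.3 -0.1  0.1] 7.6
0.29 False fr 4.8 ft -1.7 off [-0.9 -0.2  0.2] 7.5
0.42 False fr 6.8 ft -0.8 off [-1.6 -0.3  0.5] 7.2
0.56 False fr 8.2 ft -2.3 off [-2.4 -0.4  1.1] 7.5
0.7 False fr 3.6 ft -2.9 off [-2.8 -0.5  1.3] 7.4
0.83 False fr 28.5 ft -1.3 off [-4.1 -0.7  2.8] 7.6
0.97 False fr -8.3 ft -2.5 off [-3.5 -0.6  2. ] 7.3
1.11 False fr 5.6 ft -1.8 off [-3.8 -0.7  2.6] 7.2
1.24 False fr -8.8 ft -1.5 off [-3.5 -0.6  1.6] 7.4
1.38 False fr 2.9 ft -1.5 off [-3.5 -0.6  1.9] 7.2
1.51 False fr -2.5 ft -0.4 off [-3.5 -0.6  1.6] 7.2
(34.13, array([660. , 126.1, 228.3]), array([-1.1,  4.4, -2.5]), 7.2)
```

```bash
python3 - <<'E'
from h import *
R=lean(.4)
open_gripper(); P=np.array(read_state()["eef_pos"]); movel(P-90*R[:,2],None,200)
Q=lean(.2,.3); G=lambda a: tcp(peg(a)-3*BY,Q,11)
movep(G(0)-180*Q[:,2],Q); movel(G(0),Q,200); clamp(); print(st())
off=np.zeros(3)
for a in np.arange(.1,.74,.1):
    g=movel(G(a)+off,Q,60,guard=40); f=np.array(read_state()["ft_force"]); r=np.cos(a)*BX+np.sin(a)*BZ
    off=off+r*np.clip(f@r*.1,-2,2); t=-np.sin(a)*BX+np.cos(a)*BZ
    print(round(a,2),g,"fr",round(f@r,1),"ft",round(f@t,1),st()[3])
    if g: break
g=movel(G(.73)+off,Q,40,guard=12); f=np.array(read_state()["ft_force"]); print(g,"ft",round(f@t,1),st())
c=camera("side");cv2.imwrite("pics/s4.png",cv2.resize(c["image"][60:280,220:520],None,fx=2,fy=2))
E
```

```text
(38.31, array([585. , 258.6,  25. ]), array([3.9, 3.1, 1.9]), 7.6)
0.1 False fr 7.3 ft -2.5 7.4
0.2 False fr 2.5 ft 0.7 7.7
0.3 False fr 1.0 ft -1.6 7.4
0.4 False fr 2.3 ft 2.0 7.5
0.5 False fr 1.8 ft 3.8 7.7
0.6 False fr 3.6 ft -0.9 7.6
0.7 False fr 4.9 ft 2.3 7.2
False ft -3.6 (40.42, array([569.2, 255.6,  71.9]), array([ 2.4, 12. , -0.9]), 7.5)
```

View pics/s4.png

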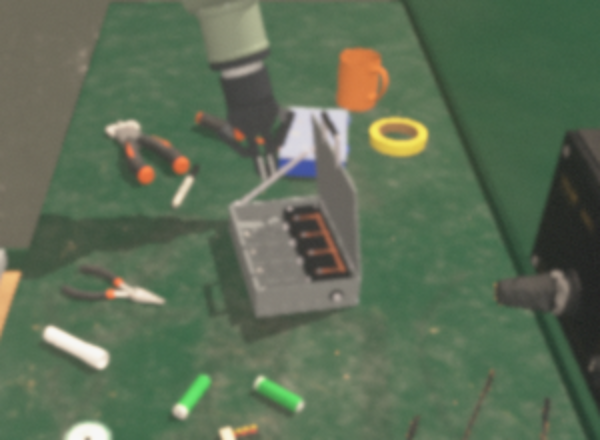

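The lid is up and the prop arm raised. I push it fully home, then look at the grooves with the wrist camera.

```bash
python3 - <<'E'
from h import *
Q=lean(.2,.3); P=np.array(read_state()["eef_pos"])
a=.7;t=-np.sin(a)*BX+np.cos(a)*BZ
print(movel(P+5*t,Q,30,guard=10),np.array(read_state()["ft_force"])@t,st())
open_gripper(); P=np.array(read_state()["eef_pos"]); movel(P-150*Q[:,2],None,250); print(st())
for i,p in enumerate(([500,10,360],[570,10,360])):
    movep(p,DOWN(np.pi/2)); wait(.2)
    c=camera("wrist"); np.savez(f"b{i}.npz",**c); cv2.imwrite(f"pics/b{i}.png",cv2.resize(c["image"][60:300,180:480],None,fx=2.5,fy=2.5)); print(st())
E
```

```text
True 2.54458022351289 (40.68, array([568.2, 253.5,  74.9]), array([  5.5, -10.7,   6.2]), 7.1)
(42.17, array([530.2, 292.8, 215.2]), array([ 0.1, -0.7,  0. ]), 85.6)
(43.64, array([500. ,  10.8, 359.6]), array([-0.4,  0.6, -0.4]), 85.5)
(44.27, array([569.5,  10. , 360.4]), array([-0.1,  0.1, -0.1]), 85.4)
```

View pics/b0.png

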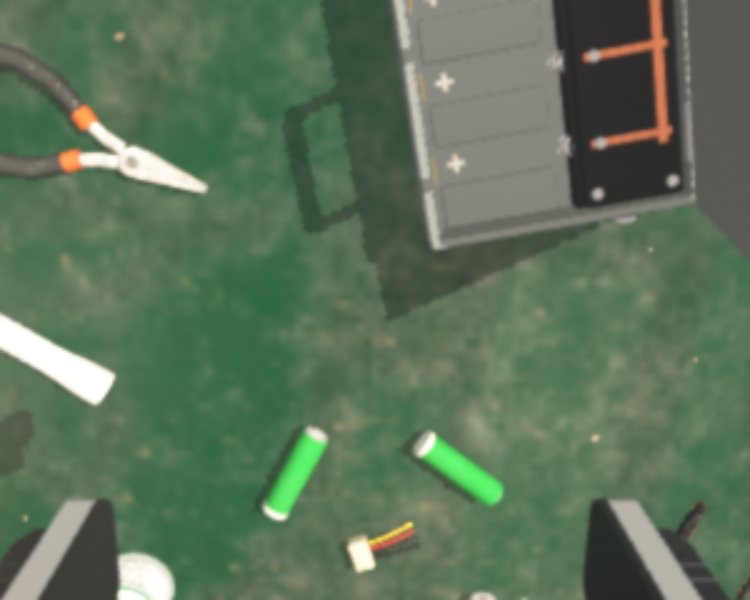

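In b0.png the plus marks are at (455,163), (444,82) and (432,1), the springs at (564,145) and (555,62), and the box's front right corner at (437,245). Cell A shows brightness at both ends, so it needs a closer look.

```bash
python3 - <<'E'
from h import *
C=[dict(np.load(f"b{i}.npz")) for i in range(2)]
def match(i,j,p,r=6,z=16,s=14):
    p=np.array(p); q=proj(C[j],plane(C[i],*p,z))
    g=[cv2.resize(C[k]["image"],None,fx=4,fy=4,interpolation=cv2.INTER_CUBIC) for k in(i,j)]
    a=np.round(p*4+1.5).astype(int);b=np.round(q*4+1.5).astype(int);R=r*4;S=R+s
    T=g[0][a[1]-R:a[1]+R,a[0]-R:a[0]+R];W=g[1][b[1]-S:b[1]+S,b[0]-S:b[0]+S]
    _,v,_,l=cv2.minMaxLoc(cv2.matchTemplate(W,T,cv2.TM_CCOEFF_NORMED))
    q=(np.array(l)+b-S+R-a+p*4)/4
    X,e=tri(C[i],p,C[j],q); return X,e,v
for n,(x,y) in dict(p1=(455,163),p2=(444,82),p3=(432,1),s1=(564,145),s2=(555,62),FR=(437,245)).items():
    p=(x/2.5+180-.3,y/2.5+60-.3); X,e,v=match(0,1,p); z=50 if n=="FR" else 25 if n[0]=="s" else 16
    print(n,"tri",np.round(X,1),round(e,1),round(v,2),"plane",z,np.round(plane(C[0],*p,z),1),"box",np.round((plane(C[0],*p,z)-BC)@RB,1))
w=cloud(C[0]); 
for x,y in [(500,110),(500,180),(480,120),(470,40)]: P=w[int(y/2.5+60),int(x/2.5+180)]; print(np.round(P,1),np.round((P-BC)@RB,1))
c=C[0]
for P in (box(-67.5,-69,16),box(0,0,0)): pass
# cell A closeup
movep([462-10,-166-85,230],DOWN(np.pi/2)); wait(.2); c=camera("wrist"); np.savez("a0.npz",**c)
p=proj(c,[462,-166,9]); print(p,st()); u,v=np.clip(p.astype(int),[80,60],[560,340])
cv2.imwrite("pics/a0.png",cv2.resize(c["image"][v-60:v+60,u-80:u+80],None,fx=4,fy=4,interpolation=2))
E
```

```text
p1 tri [559.6  37.3  16.5] 0.1 0.99 plane 16 [559.6  37.3  16. ] box [-52.1 -69.2  16. ]
p2 tri [551.6  82.3  16.1] 0.0 0.99 plane 16 [551.6  82.3  16. ] box [-52.  -23.4  16. ]
p3 tri [543.5 124.8  15.7] 0.0 0.99 plane 16 [543.4 124.8  16. ] box [-52.5  19.8  16. ]
s1 tri [620.1  48.5  25. ] 0.2 0.93 plane 25 [620.1  48.4  25. ] box [  9.3 -69.   25. ]
s2 tri [611.7  92.5  23.8] 1.1 0.93 plane 25 [611.4  93.   25. ] box [  8.7 -23.5  25. ]
FR tri [547.   -3.7  51.4] 0.2 0.97 plane 50 [547.2  -4.1  50. ] box [ -71.7 -107.6   50. ]
[583.9  66.9  19.8] [-22.9 -44.4  19.8]
[586.3  27.5  19.3] [-27.6 -83.6  19.3]
[572.9  61.3  19.6] [-34.8 -47.8  19.6]
[564.8 104.1  22.3] [-35.1  -4.3  22.3]
[329.4100584   82.11081282] (45.73, array([ 452.6, -250.4,  230.2]), array([-0.2,  0.1,  0.1]), 85.3)
```

View pics/a0.png

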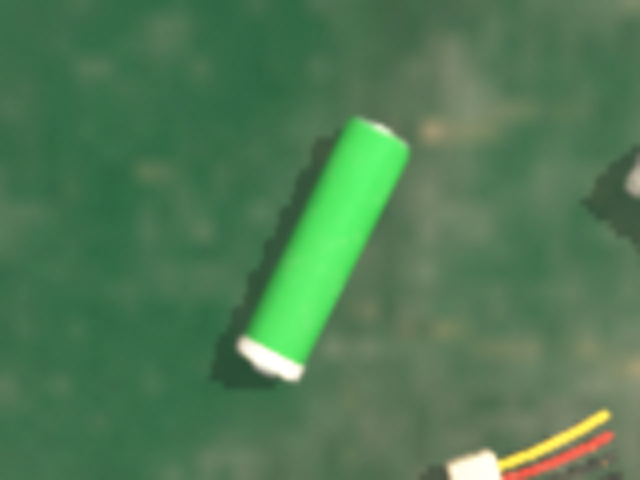

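Cell A's plus end is the lower-left one, with the broad white band at (270,358). Now an enhanced close view of the grooves, to find where they end.

```bash
python3 - <<'E'
from h import *
movep([550,-30,330],DOWN(np.pi/2)); wait(.2); c=camera("wrist"); np.savez("b2.npz",**c); print(st())
# rectify to box frame at z=16, 4 px/mm : x -80..40 , y -110..35
xs=np.arange(-80,40,.25); ys=np.arange(35,-105,-.25)
uv=np.array([[proj(c,box(x,y,18)) for x in xs] for y in ys]).astype(np.float32)
im=cv2.remap(c["image"],uv[...,0],uv[...,1],cv2.INTER_CUBIC)
l=cv2.cvtColor(im,cv2.COLOR_BGR2LAB); l[...,0]=cv2.createCLAHE(4,(4,4)).apply(l[...,0]); im=cv2.cvtColor(l,cv2.COLOR_LAB2BGR)
for x in range(-80,40,10): cv2.putText(im,str(x),(int((x+80)*4),555),0,.35,(0,0,255),1); cv2.line(im,(int((x+80)*4),540),(int((x+80)*4),545),(0,0,255),1)
for y in (23,-23,-69): cv2.line(im,(0,int((35-y)*4)),(15,int((35-y)*4)),(0,0,255),1)
cv2.imwrite("pics/g.png",im)
E
```

```text
(47.0, array([549.8, -31.1, 329.7]), array([-0.5,  0.1,  0.1]), 85.8)
```

View pics/g.png

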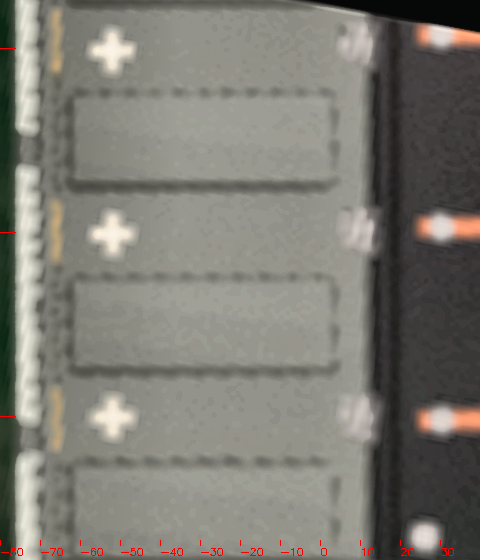

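In the rectified view the grooves run at y = 23, -23 and -69, with the plate at x ≈ -66 and the springs at 5 to 13. So the bay centres are at x ≈ -30, y = ±23 and ±69. Open fingers would hit the outer walls and the neighbouring cells, so I'll release a little above the seat and roll the tool for the outer bays.

```bash
cat >> h.py <<'E'
from scipy.spatial.transform import Rotation as Ro
BAY={1:-69,2:-23,3:23,4:69}; T0=.15
def toolR(M,phi,flip,t=T0):
    """M: cell frame (x from plus to flat end, z up); roll phi about the cell, tool body leans t to the plus end"""
    return M@Ro.from_euler("x",phi).as_matrix()@Ro.from_euler("y",-t).as_matrix()@np.diag([-1,1,-1.])@np.diag([flip,flip,1])
def cells(c,z=9):
    hsv=cv2.cvtColor(c["image"],cv2.COLOR_BGR2HSV); white=cv2.inRange(hsv,(0,0,150),(180,70,255)); out=[]
    yy,xx=np.mgrid[:400,:640]
    for a,ce,m in greens(c,60):
        W=np.array([plane(c,u,v,z)[:2] for v,u in np.argwhere(m)]).astype(np.float32)
        (cx,cy),(w,h),ang=cv2.minAreaRect(W); b=cv2.boxPoints(((cx,cy),(w,h),ang)); e=max(b[1]-b[0],b[2]-b[1],key=np.linalg.norm)
        L=np.linalg.norm(e); e=e/L; sc=[]
        for s in(1,-1):
            q=proj(c,[*(np.array([cx,cy])+s*e*(L/2+4)),z]); sc.append((white[(xx-q[0])**2+(yy-q[1])**2<16]>0).sum())
        s=1 if sc[0]>sc[1] else -1
        out.append(dict(mid=np.array([cx,cy])+s*e*(65-L)/2,plus=s*e,L=L,w=min(w,h),sc=sc))
    return out
def survey():
    movep([500,-330,330],DOWN(np.pi/2)); wait(.15); c=camera("wrist"); return c,[k for k in cells(c) if k["L"]>45 and k["mid"][1]<-60]
def frame(plus):
    x=-np.array([*plus,0]); x/=np.linalg.norm(x); return np.stack([x,np.cross([0,0,1],x),[0,0,1]],1)
def plan(k,bay,phi,hz,off=0,dep=5):
    """off: grip shift toward the plus end; hz: cell centre height at release"""
    for fl in (1,-1):
        Mp=frame(k["plus"]); Rp=toolR(Mp,0,fl); Rq=toolR(RB,phi,fl)
        Pp=np.array([*k["mid"],9.])-off*Mp[:,0]; Pq=box(-30,BAY[bay],hz)-off*BX
        pts=[(tcp(Pp,Rp,dep)+[0,0,90],Rp),(tcp(Pp,Rp,dep),Rp),(tcp(Pq,Rq,dep)+[0,0,90],Rq),(tcp(Pq,Rq,dep),Rq),(tcp(Pq,Rq,dep-90),Rq)]
        if all(inverse_kinematics(p,R) is not None for p,R in pts): return pts
def pick(pts):
    movep(*pts[0]); movel(*pts[1],150); clamp(); g=st()[3]; movel(*pts[0],200); return g,st()
def place(pts):
    movep(*pts[2]); g=st()[3]
    if g<14: return "lost",st()
    movel(*pts[3],100); wait(.15); open_gripper(); s=st(); movel(*pts[4],200); return g,s,st()
E
python3 - <<'E'
from h import *
c,K=survey(); print(st())
for k in K: print(np.round(k["mid"],1),np.round(k["plus"],2),round(float(k["L"]),1),round(float(k["w"]),1),k["sc"])
for k in K: print([plan(k,b,ph,hz,o) is not None for b,ph,hz,o in((1,-.31,40,0),(4,.31,40,8),(2,0,35,0),(3,0,35,0))])
k=min(K,key=lambda k:np.linalg.norm(k["mid"]-[462,-166])); pts=plan(k,1,-.31,40)
if pts: print(pick(pts))
E
```

```text
(48.37, array([ 500.6, -328.8,  330.1]), array([-0.2,  0.4, -0. ]), 85.3)
[ 459.4 -172.5] [-0.46 -0.89] 53.9 18.5 [np.int64(0), np.int64(40)]
[ 571.2 -164. ] [-0.79  0.61] 58.9 18.3 [np.int64(8), np.int64(10)]
[ 592.9 -301. ] [0.04 1.  ] 58.1 17.0 [np.int64(37), np.int64(0)]
[ 420.5 -344.8] [ 1.   -0.06] 57.6 17.0 [np.int64(35), np.int64(0)]
[True, True, True, True]
[True, True, True, True]
[True, True, True, True]
[True, True, True, True]
(16.8, (52.18, array([ 459.5, -172.2,   93.7]), array([ 0.4,  0.3, -1.6]), 16.6))
```

```bash
sed -i 's/\[500,-330,330\]/[500,-290,360]/' h.py; python3 - <<'E'
from h import *
k=dict(mid=np.array([459.4,-172.5]),plus=np.array([-.46,-.89])); pts=plan(k,1,-.31,40)
pts=[(p-(4*BX if i>1 else 0),R) for i,(p,R) in enumerate(pts)]
print(place(pts))
def lookbox(n):
    movep([545,-50,350],DOWN(np.pi/2)); wait(.15); c=camera("wrist"); np.savez(n+".npz",**c)
    for k in cells(c,25):
        q=RB.T@(np.array([*k["mid"],25])-BC)
        if k["mid"][1]>-60: print("box",np.round(q,1),np.round(RB.T@np.array([*k["plus"],0]),2),round(float(k["L"]),1),round(float(k["w"]),1),k["sc"])
    m=max(greens(c),key=lambda g:-np.linalg.norm(g[1]-proj(c,box(-30,-69,25))))[2]
    print("height",np.nanpercentile(cloud(c)[m][:,2],[50,90]))
lookbox("p1")
c,K=survey(); print(st())
for k in K: print(np.round(k["mid"],1),np.round(k["plus"],2),round(float(k["L"]),1),k["sc"])
E
```

```text
(16.5, (55.71, array([578.4,  39.3,  35.3]), array([-0.8, -0.1, -0.5]), 85.5), (56.31, array([560.4,  63.4, 120.2]), array([ 0.8,  0.4, -0.5]), 85.7))
box [-29.1 -69.7  25. ] [-1.   -0.01  0.  ] 58.4 15.4 [np.int64(28), np.int64(37)]
height [35.25802216 36.81747064]
(58.69, array([ 500.7, -288.7,  360. ]), array([ 0.2, -0.2,  0.4]), 85.3)
[ 570.9 -164.2] [-0.79  0.62] 58.2 [np.int64(2), np.int64(36)]
[ 592.8 -300.8] [0.04 1.  ] 57.4 [np.int64(37), np.int64(0)]
[ 420.1 -344.7] [ 1.   -0.05] 57.8 [np.int64(35), np.int64(0)]
```

Cell A sits well in bay 1. Next is cell B into bay 4.

```bash
cat >> h.py <<'E'
def lookbox():
    movep([545,-50,350],DOWN(np.pi/2)); wait(.15); c=camera("wrist"); w=cloud(c); np.savez("last.npz",**c)
    for k in cells(c,25):
        if k["mid"][1]>-60:
            q=RB.T@(np.array([*k["mid"],25])-BC); u=proj(c,[*k["mid"],34]).astype(int)
            print("box",np.round(q,1),np.round(RB.T@np.array([*k["plus"],0]),2),round(float(k["L"]),1),k["sc"],"top",np.round(w[u[1],u[0],2],1))
def job(near,bay,phi,hz,off=0):
    c,K=survey(); k=min(K,key=lambda k:np.linalg.norm(k["mid"]-near)); print(np.round(k["mid"],1),np.round(k["plus"],2),k["sc"])
    pts=plan(k,bay,phi,hz,off); r=pick(pts); print(r)
    if r[0]>14: print(place(pts))
E
python3 - <<'E'
from h import *
job([571,-164],4,.31,42,8)
P=read_state()["eef_pos"]; lookbox(); print(st())
E
```

```text
[ 571.  -164.2] [-0.79  0.62] [np.int64(1), np.int64(35)]
(16.5, (62.28, array([ 565.2, -159.8,   94.1]), array([ 0.2, -0.7, -1.7]), 16.9))
(16.5, (65.41, array([549.4, 177.4,  37.3]), array([ 0. , -0.4,  0.4]), 85.8), (66.01, array([541. , 147.9, 122.1]), array([-0.9, -0.5, -0. ]), 85.4))
box [-28.9 -69.5  25. ] [-1. -0.  0.] 58.4 [np.int64(32), np.int64(36)] top 36.5
(67.5, array([544.9, -49.8, 349.2]), array([-0.8,  0.2, -0.2]), 85.3)
```

```bash
sed -i 's/\[545,-50,350\]/[530,40,380]/' h.py; python3 - <<'E'
from h import *
lookbox()
job([593,-301],2,0,35); lookbox(); print(st())
E
```

```text
box [-31.2  69.1  25. ] [-1.   -0.01  0.  ] 58.0 [np.int64(27), np.int64(38)] top 34.0
box [-29.8 -70.1  25. ] [-1. -0.  0.] 57.5 [np.int64(25), np.int64(34)] top 37.4
[ 592.7 -302.7] [0.04 1.  ] [np.int64(34), np.int64(0)]
(16.8, (72.7, array([ 592.5, -303.4,   94.1]), array([-0.2,  0.1, -1.5]), 16.2))
(16.6, (76.02, array([573.9,  86.7,  30. ]), array([-1. ,  0. ,  0.8]), 85.6), (76.62, array([560.7,  84.1, 119.2]), array([ 0.2, -0.3, -0.6]), 85.2))
box [-31.1  69.1  25. ] [-1.   -0.01  0.  ] 57.8 [np.int64(27), np.int64(37)] top 33.4
box [-34.9 -23.8  25. ] [-1.    0.02  0.  ] 57.3 [np.int64(11), np.int64(32)] top 32.9
box [-30.8 -67.6  25. ] [-1.   -0.07  0.  ] 58.3 [np.int64(19), np.int64(37)] top 36.0
(78.01, array([529.9,  40. , 379. ]), array([-1. ,  1. ,  0.6]), 85.2)
```

```bash
python3 - <<'E'
from h import *
job([420,-345],3,0,38); lookbox(); print(st())
c=dict(np.load("last.npz"))
xs=np.arange(-80,40,.25); ys=np.arange(100,-110,-.25)
uv=np.array([[proj(c,box(x,y,28)) for x in xs[::4]] for y in ys[::4]]).astype(np.float32)
uv=cv2.resize(uv,(480,840)); im=cv2.remap(c["image"],uv[...,0],uv[...,1],cv2.INTER_CUBIC)
cv2.imwrite("pics/r.png",cv2.resize(im,(343,600)))
E
```

```text
[ 420.  -344.9] [1. 0.] [np.int64(33), np.int64(0)]
(16.8, (82.74, array([ 419.2, -344.8,   94.1]), array([-0. ,  0.4, -0.6]), 16.5))
(15.8, (86.42, array([565.7, 132. ,  33.1]), array([-0.3,  0.1,  0.4]), 85.2), (87.03, array([552.6, 129.3, 122.1]), array([-0. , -0.1,  0.1]), 85.3))
box [-31.1  69.1  25. ] [-1. -0.  0.] 58.0 [np.int64(28), np.int64(37)] top nan
box [-24.1  21.2  25. ] [-1.   -0.01  0.  ] 58.5 [np.int64(11), np.int64(33)] top 41.3
box [-34.9 -24.   25. ] [-1.    0.01  0.  ] 57.3 [np.int64(12), np.int64(31)] top 31.7
box [-30.8 -67.8  25. ] [-1.   -0.08  0.  ] 58.2 [np.int64(19), np.int64(36)] top 37.2
(88.29, array([529.9,  40.1, 379. ]), array([-0.1,  0.4, -0.6]), 85.3)
```

View pics/r.png

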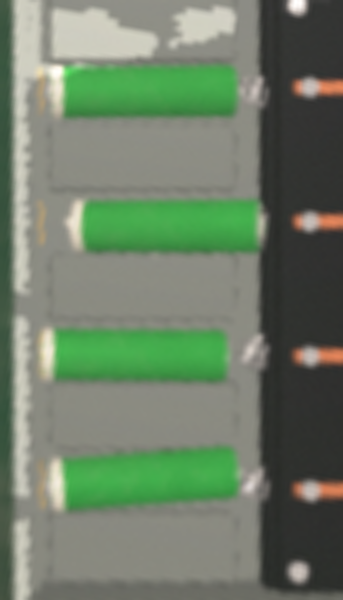

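All four cells lie plus to the front. The bay 3 cell (170,225) sits about 7 mm too far back, perhaps on its spring, and the bay 1 cell (145,478) is slightly skewed. I check height profiles along each cell.

```bash
python3 - <<'E'
from h import *
movep([545,0,300],DOWN(np.pi/2)); wait(.2)
Q=[]
for i in range(5):
    c=camera("wrist"); q=(cloud(c)-BC)@RB; Q.append(q)
q=np.nanmedian(Q,0)
for b,y in BAY.items():
    r=[]
    for x in range(-62,12,6):
        m=(abs(q[...,0]-x)<3)&(abs(q[...,1]-y)<6); r.append(np.nanpercentile(q[m][:,2],80) if m.sum()>5 else np.nan)
    print(b,np.round(r,0))
for k in cells(c,25): 
    if k["mid"][1]>-60: print(np.round(RB.T@(np.array([*k["mid"],25])-BC),1),np.round(RB.T@np.array([*k["plus"],0]),3))
print(st())
E
```

```text
1 [37. 37. 37. 37. 37. 37. 37. 37. 37. 37. 37. 35. 29.]
2 [34. 34. 34. 34. 34. 34. 34. 34. 34. 34. 34. 18. 30.]
3 [16. 33. 35. 36. 38. 40. 41. 43. 45. 46. 48. 50. 46.]
4 [33. 33. 33. 33. 33. nan nan nan nan nan nan nan nan]
[-47.9  63.2  25. ] [-0.984  0.179  0.   ]
[-23.3  22.3  25. ] [-1.    -0.026  0.   ]
[-34.3 -23.9  25. ] [-1.     0.011  0.   ]
[-30.4 -67.4  25. ] [-0.997 -0.078  0.   ]
(89.19, array([5.451e+02, 2.000e-01, 3.004e+02]), array([-0. , -0. , -0.3]), 85.1)
```

Heights show bay 3's flat end riding on its spring and bay 1's cell lying skewed and about 3 mm high. I push the bay 3 cell forward off the spring with closed fingers, then press both cells down gently.

```bash
python3 - <<'E'
from h import *
c=camera("wrist"); q=(cloud(c)-BC)@RB
for y in (23,0,-46):
    print(y,[round(float(np.nanmedian(q[(abs(q[...,0]-x)<3)&(abs(q[...,1]-y)<5)][:,2])),0) for x in (14,20,26,32,40,50)])
dk=np.nanmedian(q[(abs(q[...,0]-30)<8)&(abs(q[...,1])<60)][:,2]); print("deck",dk)
R=toolR(RB,0,1,.4); clamp()
W=[(-12,90),(26,64),(28,44)]
ok=all(inverse_kinematics(box(x,22,z),R) is not None for x,z in W); print(ok)
if ok and dk<38:
    movep(box(-12,22,140),R)
    for x,z in W: print(movel(box(x,22,z),R,100,guard=15),st())
    for x in (22,18,15): print(x,movel(box(x,22,43),R,30,guard=15),st()[2])
    movel(box(20,22,46),R,60); movel(box(-5,22,95),R,100); print(st())
    movep([545,0,300],DOWN(np.pi/2)); wait(.2); q=(np.nanmedian([cloud(camera("wrist")) for _ in range(3)],0)-BC)@RB
    for b,y in BAY.items():
        print(b,[round(float(np.nanpercentile(q[m][:,2],80))) if (m:=(abs(q[...,0]-x)<3)&(abs(q[...,1]-y)<6)).sum()>5 else None for x in range(-62,12,6)])
    for k in cells(camera("wrist"),25): 
        if k["mid"][1]>-60: print(np.round(RB.T@(np.array([*k["mid"],25])-BC),1),np.round(RB.T@np.array([*k["plus"],0]),3))
E
```

```text
23 [32.0, 38.0, 38.0, 38.0, 38.0, 39.0]
0 [31.0, 38.0, 37.0, 236.0, 195.0, 143.0]
-46 [31.0, 38.0, 38.0, 38.0, 191.0, 143.0]
deck 40.19176168963952
True
```

```bash
python3 - <<'E'
from h import *
R=toolR(RB,0,1,.4); print(st())
W=[(-12,90),(26,64),(27,49)]
movep(box(-12,22,140),R)
for x,z in W: print(movel(box(x,22,z),R,100,guard=20),st())
for x,z in ((22,47),(18,45),(15,44)): print(x,movel(box(x,22,z),R,30,guard=20),st()[2])
movel(box(22,22,50),R,60); movel(box(-5,22,95),R,100); print(st())
movep([545,0,300],DOWN(np.pi/2)); wait(.2); q=(np.nanmedian([cloud(camera("wrist")) for _ in range(3)],0)-BC)@RB
for b,y in BAY.items():
    print(b,[round(float(np.nanpercentile(q[m][:,2],80))) if (m:=(abs(q[...,0]-x)<3)&(abs(q[...,1]-y)<6)).sum()>5 else None for x in range(-62,12,6)])
for k in cells(camera("wrist"),25): 
    if k["mid"][1]>-60: print(np.round(RB.T@(np.array([*k["mid"],25])-BC),1),np.round(RB.T@np.array([*k["plus"],0]),3))
E
```

```text
(90.01, array([545.,  -0., 300.]), array([-0.2,  0.3, -0.3]), -0.2)
False (91.52, array([583.4, 133.9,  90.7]), array([-0. ,  0.2, -0. ]), -0.4)
False (92.12, array([619.9, 141.1,  64.1]), array([-1.4, -1.2, -0.1]), 0.3)
False (92.42, array([620.8, 141.1,  49. ]), array([0.1, 0.1, 0.1]), 0.1)
22 False [ 0.5 -1.   0.1]
18 False [-0.3 -0.4 -0.3]
15 False [ 0.6 -0.2 -0.5]
(94.29, array([589.9, 135.1,  94.8]), array([ 0.7, -0.1,  0.1]), 0.3)
1 [37, 37, 37, 37, 37, 37, 37, 37, 37, 37, 37, 35, 30]
2 [34, 34, 34, 34, 34, 34, 34, 34, 33, 34, 33, 16, 29]
3 [32, 34, 33, 34, 34, 34, 34, 34, 34, 34, 34, 33, 29]
4 [33, 33, 33, 32, None, None, None, None, None, None, None, None, None]
[-49.7  63.4  25. ] [-0.984  0.179  0.   ]
[-29.2  21.4  25. ] [-1.  0.  0.]
[-34.  -23.9  25. ] [-1.    0.01  0.  ]
[-30.3 -67.2  25. ] [-0.998 -0.063  0.   ]
```

Bay 3 is now flat. Next I press the bay 1 cell into its groove.

```bash
cat >> h.py <<'E'
def heights():
    movep([545,0,300],DOWN(np.pi/2)); wait(.2); q=(np.nanmedian([cloud(camera("wrist")) for _ in range(3)],0)-BC)@RB
    for b,y in BAY.items():
        print(b,[round(float(np.nanpercentile(q[m][:,2],80))) if (m:=(abs(q[...,0]-x)<3)&(abs(q[...,1]-y)<6)).sum()>5 else None for x in range(-62,12,6)])
    for k in cells(camera("wrist"),25): 
        if k["mid"][1]>-60: print(np.round(RB.T@(np.array([*k["mid"],25])-BC),1),np.round(RB.T@np.array([*k["plus"],0]),3))
E
python3 - <<'E'
from h import *
R=toolR(RB,0,1,.15)
movep(box(-15,-68,110),R)
for x in (-15,-40):
    movel(box(x,-68,46),R,120); print(movel(box(x,-68,32),R,15,guard=12),st()); movel(box(x,-68,46),R,100)
movel(box(-30,-68,120),R,150)
heights(); print(st())
E
```

```text
True (98.12, array([596.4,  45.5,  40.1]), array([-3.5, -1.5, 12.8]), 0.3)
True (99.26, array([571.4,  41.6,  40.1]), array([-1.2,  1.8,  8.1]), -0.4)
1 [36, 37, 37, 37, 37, 37, 37, 37, 37, 37, 37, 36, 29]
2 [34, 34, 34, 34, 34, 34, 34, 34, 34, 34, 33, 21, 30]
3 [32, 34, 34, 34, 34, 34, 34, 34, 34, 34, 34, 33, 30]
4 [33, 33, 33, 33, None, None, None, None, None, None, None, None, None]
[-50.6  63.4  25. ] [-0.984  0.179  0.   ]
[-29.3  21.4  25. ] [-1.     0.001  0.   ]
[-34.1 -23.9  25. ] [-1.     0.008  0.   ]
[-30.  -67.8  25. ] [-0.998 -0.068  0.   ]
(101.79, array([545. ,   0. , 299.8]), array([-0.4,  0.6,  0.3]), 0.2)
```

```bash
python3 - <<'E'
from h import *
movep([570,-70,260],DOWN(np.pi/2)); wait(.2); C=[camera("wrist") for _ in range(4)]; q=(np.nanmedian([cloud(c) for c in C],0)-BC)@RB
for y0 in (-69,-23):
  for x in (-58,-45,-30,-15,-2):
    print(y0,x,[round(float(np.nanmedian(q[m][:,2])),1) if (m:=(abs(q[...,0]-x)<4)&(abs(q[...,1]-y0-d)<1.5)).sum()>3 else None for d in range(-18,19,3)])
c=C[0]
xs=np.arange(-75,20,.5); ys=np.arange(-10,-110,-.5)
uv=np.array([[proj(c,box(x,y,25)) for x in xs] for y in ys]).astype(np.float32); uv=cv2.resize(uv,(570,600)); 
cv2.imwrite("pics/z.png",cv2.remap(c["image"],uv[...,0],uv[...,1],cv2.INTER_CUBIC)); print(st())
E
```

```text
-69 -58 [21.6, 21.5, 21.4, 16.7, 34.2, 36.4, 36.9, 36.2, 34.6, 31.0, 21.0, 21.6, 21.7]
-69 -45 [21.5, 21.3, 21.2, 16.0, 33.6, 35.8, 36.7, 36.6, 35.2, 32.2, 21.2, 21.4, 21.6]
-69 -30 [21.7, 21.4, 21.1, 15.5, 31.8, 35.5, 36.5, 36.5, 35.6, 33.3, 21.8, 21.7, 21.8]
-69 -15 [21.5, 21.6, 21.3, 15.6, 28.0, 34.7, 36.5, 36.8, 36.4, 34.3, 29.4, 21.4, 21.5]
-69 -2 [21.6, 21.8, 21.2, 15.6, 16.0, 34.1, 36.1, 36.8, 36.5, 35.4, 32.4, 21.6, 21.7]
-23 -58 [21.5, 21.8, 21.3, 26.0, 31.6, 33.4, 33.7, 32.9, 31.0, None, 20.7, None, None]
-23 -45 [21.6, 21.5, 21.3, 26.9, 31.8, 33.4, 33.8, 32.9, 31.0, 25.2, 16.2, None, None]
-23 -30 [21.6, 21.6, 21.5, 26.7, 31.8, 33.5, 33.7, 32.9, 31.3, None, None, None, None]
-23 -15 [21.7, 21.6, 21.5, 27.4, 31.9, 33.5, 33.7, 33.0, None, None, None, None, None]
-23 -2 [21.8, 21.5, 21.5, 26.4, 31.8, 33.6, 33.2, None, None, None, None, None, None]
(102.62, array([570. , -69.6, 260.3]), array([ 0.5, -0.1, -0.4]), -0.4)
```

View pics/z.png

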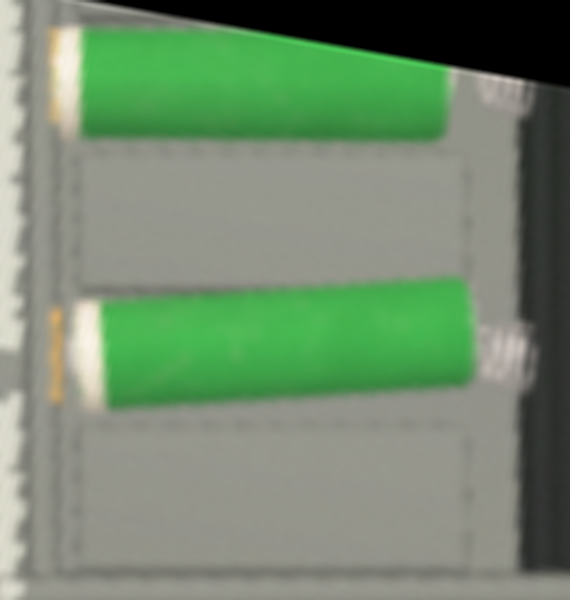

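The view shows the bay 1 cell with its rear end shifted onto the inner rib (rear edge at (470,280)). I nudge it outward from the inner side and press it down.

```bash
python3 - <<'E'
from h import *
R=lean(.15); f=lambda x,y,z: inverse_kinematics(box(x,y,z),R) is not None
print([f(-12,-43,100),f(-12,-43,33),f(-12,-53,33)])
movep(box(-12,-43,110),R)
for x,ye in ((-10,-53),(-25,-52)):
    movel(box(x,-43,60),R,120); print(movel(box(x,-43,33),R,60,guard=10),st())
    print(movel(box(x,ye,32.5),R,15,guard=14),np.round(RB.T@(np.array(read_state()["eef_pos"])-BC),1),st()[2])
    movel(box(x,-44,36),R,60); movel(box(x,-43,60),R,120)
movel(box(-25,-43,120),R,150)
heights(); print(st())
E
```

```text
[True, True, True]
False (104.62, array([596.3,  70.7,  32.9]), array([-0.4,  1.1,  0.9]), 0.5)
True [ -9.3 -50.5  33.5] [-2.2  1.8  6. ]
False (106.7, array([581.6,  68.1,  32.9]), array([ 0.2, -0.1,  0.6]), 0.2)
True [-24.6 -50.7  33.3] [-2.9  2.9  5.7]
1 [36, 37, 37, 37, 36, 37, 37, 37, 37, 37, 37, 36, 30]
2 [34, 34, 34, 34, 34, 34, 34, 34, 34, 34, 34, 21, 30]
3 [32, 34, 34, 34, 34, 34, 34, 34, 34, 34, 34, 34, 30]
4 [33, 33, 33, 32, 32, None, None, None, None, None, None, None, None]
[-49.7  63.4  25. ] [-0.984  0.179  0.   ]
[-29.3  21.4  25. ] [-1.     0.001  0.   ]
[-34.  -23.8  25. ] [-1.     0.005  0.   ]
[-29.8 -67.7  25. ] [-0.999 -0.049  0.   ]
(109.7, array([5.450e+02, 1.000e-01, 2.997e+02]), array([0.5, 0.5, 0.2]), -0.2)
```

```bash
python3 - <<'E'
from h import *
R=lean(.15)
movep(box(-12,-43,110),R)
for x in (-8,-30):
    movel(box(x,-44,60),R,120); print(movel(box(x,-44,30.5),R,60,guard=10),st())
    print(movel(box(x,-56,30),R,15,guard=35),np.round(RB.T@(np.array(read_state()["eef_pos"])-BC),1),st()[2])
    movel(box(x,-45,36),R,60); movel(box(x,-43,60),R,120)
movel(box(-25,-43,120),R,150)
heights(); print(st())
E
```

```text
False (111.75, array([598.5,  70.1,  30.4]), array([-0.1,  1.3, -0.6]), 0.1)
False [ -7.9 -54.4  30.4] [-4.1  6.4  7. ]
False (114.38, array([576.9,  66.2,  30.4]), array([ 0.2, -0.7,  0.2]), -0.2)
False [-29.6 -51.8  31.1] [-10.   18.5  14.3]
1 [33, 34, 34, 34, 33, 34, 34, 34, 34, 34, 34, 32, 30]
2 [34, 34, 34, 34, 34, 34, 34, 34, 34, 34, 34, 17, 30]
3 [32, 34, 34, 34, 34, 34, 34, 34, 34, 34, 34, 33, 29]
4 [33, 33, 33, 33, None, None, None, None, None, None, None, None, None]
[-49.7  63.4  25. ] [-0.984  0.179  0.   ]
[-29.3  21.5  25. ] [-1.     0.001  0.   ]
[-34.1 -23.8  25. ] [-1.     0.005  0.   ]
[-31.2 -70.9  25. ] [-1.    -0.004  0.   ]
(117.79, array([5.449e+02, 1.000e-01, 2.997e+02]), array([-0.4,  0.4, -0.5]), -0.1)
```

All four cells now lie flat at equal height. Next I fold the prop arm.

```bash
python3 - <<'E'
from h import *
open_gripper()
Q=lean(.2,.3); G=lambda a: tcp(peg(a)-3*BY,Q,11)
P0=np.array([568.2,254.5,74.9]); print(np.round(P0-G(.7),1))
movep(P0-170*Q[:,2],Q); movel(P0,Q,150); clamp(); print(st())
off=np.array([0,0,0.])
for a in np.arange(.62,-.03,-.08):
    w=max(0,(a-.3)/.4)
    g=movel(G(a)+off+w*(P0-G(.7)),Q,50,guard=50); f=np.array(read_state()["ft_force"]); r=np.cos(a)*BX+np.sin(a)*BZ; t=-np.sin(a)*BX+np.cos(a)*BZ
    off=off+r*np.clip(f@r*.1,-2,2); print(round(a,2),g,"fr",round(f@r,1),"ft",round(f@t,1),st()[3])
    if g: break
print(st())
E
```

```text
[-0.1 -0.8  5.1]
(121.85, array([568.2, 254.7,  75. ]), array([-1.2,  1.5,  0.9]), 7.4)
0.62 False fr 3.0 ft 1.6 7.4
0.54 False fr 5.6 ft -2.5 7.3
0.46 False fr 5.8 ft 0.2 7.0
0.38 False fr 3.7 ft -3.6 7.1
0.3 False fr -2.0 ft 1.1 7.3
0.22 False fr -3.0 ft 0.7 6.8
0.14 False fr -4.8 ft 0.0 7.4
0.06 False fr -11.0 ft 18.2 6.8
-0.02 False fr -6.4 ft 28.4 7.2
(124.32, array([584.4, 260. ,  26.2]), array([-6.1,  0.8, 28.5]), 7.2)
```

```bash
python3 - <<'E'
from h import *
Q=lean(.2,.3); open_gripper(); P=np.array(read_state()["eef_pos"]); movel(P-130*Q[:,2],None,200)
movep([460,-40,380],DOWN(np.pi/2)); print(st())
for i in range(20):
    wait(1.8); c=camera("side"); q=(cloud(c)-BC)@RB
    m=(q[...,0]>-80)&(q[...,0]<110)&(abs(q[...,1])<105)&(q[...,2]>60)&(q[...,2]<260); n=int(m.sum()); print(st()[0],n,round(float(np.nanpercentile(q[m][:,2],95))) if n else 0)
    if n<10: break
wait(3)
movep([520,110,400],DOWN(np.pi/2)); wait(.2); c=camera("wrist"); np.savez("f.npz",**c); q=(cloud(c)-BC)@RB
for x in (-60,-30,0,30,60): print(x,[round(float(np.nanmedian(q[m][:,2])),1) for y in (-90,-45,0,45,90) if (m:=(abs(q[...,0]-x)<5)&(abs(q[...,1]-y)<5)).sum()])
c0=dict(np.load("w0.npz")); print("diff",[ (np.abs(c["image"].astype(int)-c0["image"]).max(-1)[a:b,d:e]>40).mean().round(3) for a,b,d,e in((10,80,300,440),(60,230,290,440))],st())
m=(q[...,1]>125)&(q[...,1]<170)&(abs(q[...,0])<60)&(q[...,2]>20)&(q[...,2]<150); print("peg",m.sum(),np.round(np.nanpercentile(q[m],[10,50,90],0),1))
E
```

```text
(127.58, array([460.1, -39.7, 379.7]), array([-0.7,  0.4, -0.9]), 85.5)
129.43 260 230
131.28 202 224
133.13 401 215
134.98 674 201
136.83 965 183
138.68 1254 150
140.53 1467 119
142.38 1625 93
144.23 1365 67
146.08 36 62
147.93 27 62
149.78 29 62
151.63 38 62
153.48 33 62
155.33 29 61
157.18 31 62
159.03 31 61
160.88 45 62
162.73 35 61
164.58 31 61
-60 [54.5, 54.5, 54.3, 54.4, 54.5]
-30 [54.8, 56.0, 464.3, 56.1, 54.5]
0 [54.6, 56.5, 57.7, 56.6, 54.4]
30 [54.6, 56.3, 57.1, 56.2, 54.8]
60 [54.7, 54.5, 54.5, 54.4, 54.7]
diff [np.float64(0.106), np.float64(0.032)] (168.61, array([520.1, 108.9, 400. ]), array([ 0.1, -0.3,  0.2]), 85.5)
peg 319 [[-17.9 125.5  35.9]
 [  8.8 138.4  38.3]
 [ 14.6 160.3  40.6]]
```

```bash
python3 -c "
from workcell import *
print(finish_job())"
```

```text
the job is handed in; nothing more can be done
None
```

I handed the job in at about 169 s: all four cells measured flat in their grooves, plus ends to the front, before I shut the box, and afterwards the prop arm measured folded and the lid fully shut; no verdict came back, and I did not re-measure the bystanders.

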